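# Wedge the scale readout onto its tapered dovetail mount

### The job

Put the scale's loose readout back on its bench mount: stand its foot on the bare end of the mount plate with the foot's narrow end towards the rails, then slide it in between the converging dovetail rails and push until it wedges tight, its foot flush with the rails. Let go of it and leave it there, and do not disturb the jar, the cup, the tin or the tape roll.

Things in the scene. Friction and masses are not known exactly. Their poses are not given: they have to be found in the camera images.
- readout_grip (a point): Scale readout, loose, 0.3 to 0.5 kg, 94 mm high: dark-grey box casing 34 (x) x 120 (y) x 62 mm (z), light screen on its -x face, on an aluminium dovetail foot. This point is the middle of the casing, 63 mm above the foot's underside; z up, x from the foot's wide end (screen side) to its narrow end. 12 mm of clear height between casing and foot, but for a 26 x 24 mm neck.
- readout_foot (a point): Centre of the underside of the readout's foot, axes as readout_grip. Foot 20 mm high, 100 mm long (50 mm each way along x, beyond the casing before and behind); underside 64 mm wide at the wide end, 39 mm at the narrow end (7 degrees a side); sides lean inwards 15 degrees from vertical, so its top is 10.7 mm narrower.
- mount_home (a point): Mount fixed to the bench: dark steel plate 8 mm thick, 225 x 110 mm, with two aluminium rails. This point is on the plate's top, on the middle line, midway along the rails; z up, x along the way in the direction of sliding. The wedged foot is flush with the rail ends: readout_foot on this point, within 4 mm. No end stop: the taper alone holds it. A push of 10 to 20 N wedges it.
- mount_mouth (a point): Middle of the wide mouth of the rails, on the plate's top, 50 mm before mount_home, axes alike. From here the bare plate runs 115 mm back (-x) and the rails 100 mm on (+x), 18 mm high, tapered and undercut as the foot: clear width at the plate 64 mm at the mouth, 39 mm at the far end, 10 mm less at the rails' top; 88 mm over their outsides.
- rail_left: The rail on the mount's +y side; origin and axes as mount_home.
- rail_right: The rail on the mount's -y side; origin and axes as mount_home.
- jar: Bystander: white jar with black cap, 54 mm across, 75 mm high; origin at the centre of its underside.
- cup: Bystander: clear mixing cup, 84 mm across, 95 mm high; origin at the centre of its underside.
- can: Bystander: the tin, a plain steel can, 76 mm across, 100 mm high; origin at the centre of its underside.
- tape: Bystander: roll of masking tape lying flat, 90 mm across, 24 mm high; origin at the centre of its underside.
Things that resemble listed ones, but are neither listed nor needed, are in the scene too. What is shaped like the part that bears readout_grip but green or yellow is not meant.

How it is judged:
On the way:
1. the foot is pushed home until both rails bear on it (over 2 N each) (x of readout_grip in the frame of mount_home above -0.008 m and contact force between readout and rail_left above 2 N and contact force between readout and rail_right above 2 N), for 0.1 s.
At the end, for the whole second after the job is handed in: Readout upright (0.06 rad) on the plate, in line with the way (0.06 rad, 4 mm), foot between the rails and flush with their ends (at most 8 mm short, 12 mm beyond), after being pushed until both rails bear on it; jar, cup, tin and tape roll not moved over 30 mm (x of readout_grip in the frame of mount_home between -0.008 and 0.012 m and y of readout_grip in the frame of mount_home between -0.004 and 0.004 m and z of readout_grip in the frame of mount_home between 0.058 and 0.067 m and angle between the x axis of readout_grip and the x axis of mount_home, either way round below 0.06 rad and angle between readout_grip's own z axis and vertical below 0.06 rad); the robot touches nothing.
It fails at once if the jar, cup, tin or tape roll is moved more than 30 mm (distance of any of jar, cup, can, tape from where it was at the start of the episode above 0.03 m).
It also fails if it takes over 53 s, if anything falls off the work surface, if the arm or the gripper's body presses on something with over 40 N, if the wrist force passes 120 N, or if a joint passes its speed limit or range.

### The arm

A 6-joint arm with a two-finger parallel gripper is mounted at the origin on the work surface. World frame = base frame: x ahead of the robot, y to its left, z up, the work surface at z = 0. Lengths are in m, angles in rad, forces in N, time in s.
With the tool pointing down it reaches from about 0.3 to 0.775 m from the base axis. Payload 14.6 kg.
Tool frame: the origin (TCP) lies midway between the tips of the shut fingers; the grasp point (between the pads) lies 19 mm behind it (ctrl.pinch_z is the distance from the TCP to the grasp point, in m); z points along the fingers, y is the line along which they close (so a half turn about z gives the same grasp; the last joint's range is limited). The gripper opens to 94 mm and grips with 3 to 60 N. Pads are 16 mm wide; open, the fingers measure 119 mm over their backs; the gripper's body (75 mm by 177 mm) begins 78 mm behind the grasp point.
Start: joints at [-1.186, 0.3, 1.521, -0, 1.321, -0.067], TCP at [0.24, -0.495, 0.205] pointing down, gripper open.
Joint ranges: [-3.03, 3.03], [-0.79, 2.21], [0.23, 2.52], [-1.04, 4.18], [0, 3.07], [-2.55, 2.55]. Speed limits (rad/s): [2.22, 2.22, 2.57, 3.14, 3.14, 3.14].

### API

Orientations are given as [roll, pitch, yaw] about the fixed x, y, z axes, in that order (R = Rz(yaw) Ry(pitch) Rx(roll)).
In Python, from station import ctrl gives the robot as it stands.
- The arm moves only by the tool jog_arm, never from a script. Its argument "motion" is a list of rows, each a list of 7 numbers: the shift along the tool's x, y, z in m, then the turn, a rotation vector about the tool's x, y, z in rad, then the opening, from -1 (shut) to 1 (fully open). In form: [[tx, ty, tz, rx, ry, rz, gripper], ...]. A call has 1 to 5 rows; each row shifts and turns the commanded pose from where the row before left it, along the tool's axes as they then stand; what a row does not reach is not made up. A row lasts 1/10 s, in which the tool goes at most 50 mm and 8.59 degrees, less where a joint would pass 70% of its speed; a pose out of reach is approached as far as the arm can. A call is refused whole if a number of a shift passes 0.05 or a number of a turn 0.15, either way. A call with a gripper value outside its range is refused whole. The fingers move at their own pace and stop on an object; "squeeze" is the grip in N (left out, the last holds). Time passes only in rows, so rows that do not move let the fingers close. It gives the time, the measured TCP pose, the force, the opening and the grip force at its end, in the units of the state.
- ctrl.get_obs(): the state, without advancing time (a new reading comes with each control period).
- ctrl.camera(name): name is "scene" or "top" or "wrist"; returns the picture (480x640x3 uint8, red, green, blue); there is no depth.
- ctrl.camera_model(name): a dict with "intrinsics" (3x3 intrinsics, pixels), "rvec" (rotation vector, rad) and "tvec" (3), from world to camera coordinates, as OpenCV has them. Camera axes: x right, y down, z forward; pixel columns grow to the right and rows downward; lengths in m; the calibration is good to about 2 mm. A picture is of the moment at which its call begins: read the wrist's pose just before it. camera_model takes no time and is no camera call; for the wrist camera it gives the pose at the moment of the call.
- ctrl.hand_in(): hands the job in; it is judged then, once.
The state is a dict: "time_s": time; "qpos": joint angles; "joint_vel": joint speeds; "tau": joint torques, N m; "ee_pos": TCP position; "eef_rot": TCP orientation; "force": force on the tool from outside, world axes, zero at the start; "moment": the same for the moment, N m; "grip_width": finger opening in m; "grip_force": force on a finger pad.
Only numpy, scipy, OpenCV 4.12 (cv2) and the standard library are available. Lean on these libraries where they do the work, as an engineer would, in place of code of your own. Each camera call takes 0.05 s, during which the arm holds its last target. There are 200 camera calls.

## Working session

There is one attempt and no reset: what is moved stays moved. The work goes in short steps, Python scripts to look and compute and a tool call to move; the robot and the scene stay as the last step left them, time stands still between calls to the robot, and variables do not carry over. Pictures are saved under pics/ and viewed, at most 10 in all, crops included, and the job is handed in when it is done.

Besides the shell and the picture viewer there is one more tool, called after "Emit:" by a JSON object that holds its "api" and its "payload", one argument or row to a line. jog_arm: Moves the arm, as the interface text tells. Its arguments: {"type":"object","properties":{"motion":{"type":"array"},"squeeze":{"type":"number"}},"required":["motion"]}

```bash
mkdir -p pics
python3 - <<'E'
from station import ctrl
import cv2
for n in("scene","top"):
    cv2.imwrite(f"pics/{n}0.png",ctrl.camera(n)[:,:,::-1])
o=ctrl.get_obs();print(o["time_s"],o["ee_pos"],o["eef_rot"],o["grip_width"])
E
```

```text
0.1 [ 0.24003613 -0.49460745  0.2049647 ] [-3.14059150e+00 -6.76949795e-05  4.51819941e-01] 0.09415079905686867
```

View pics/scene0.png

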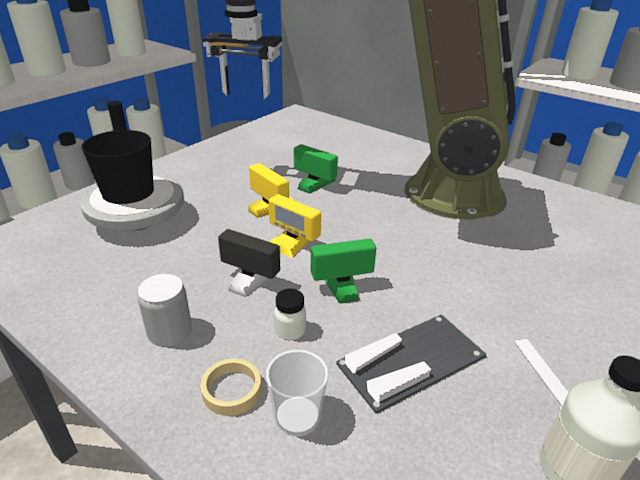

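View pics/top0.png

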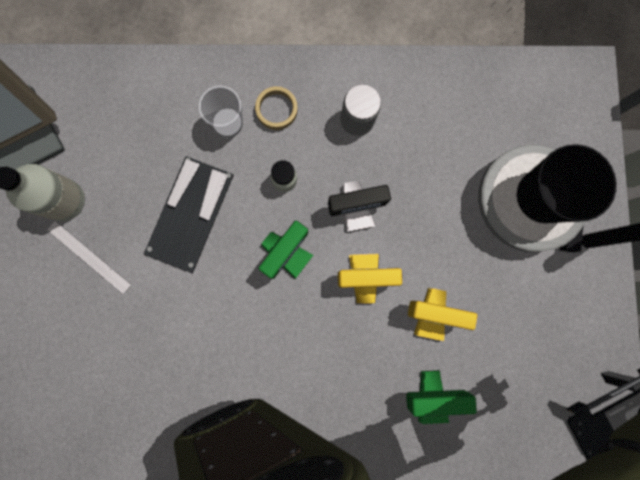

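The dark-grey casing at top px (359,200) / scene px (249,255) fits. The two green (top 285,250; 441,403) and two yellow (370,278; 444,315) look-alikes do not. I'll confirm in an enlarged crop, together with the mount.

```bash
cat > h.py <<'E'
from station import ctrl
import cv2,numpy as np
def ray(n,px,m=None):
    m=m or ctrl.camera_model(n);K=np.array(m["intrinsics"]);R=cv2.Rodrigues(np.array(m["rvec"]))[0];t=np.array(m["tvec"])
    return -R.T@t, R.T@np.linalg.inv(K)@[px[0],px[1],1]
def atz(n,px,z,m=None):
    c,d=ray(n,px,m);return c+d*(z-c[2])/d[2]
def tri(*obs): # obs: (n,px[,m]) 
    A=0;b=0
    for o in obs:
        c,d=ray(*o);d=d/np.linalg.norm(d);P=np.eye(3)-np.outer(d,d);A=A+P;b=b+P@c
    return np.linalg.solve(A,b)
def proj(n,p,m=None):
    m=m or ctrl.camera_model(n)
    return cv2.projectPoints(np.array([p],float),np.array(m["rvec"]),np.array(m["tvec"]),np.array(m["intrinsics"]),None)[0].ravel()
E
python3 - <<'E'
from h import *
t=cv2.imread("pics/top0.png");s=cv2.imread("pics/scene0.png")
def c(i,x,y,w,h):return cv2.resize(i[y:y+h,x:x+w],(400,300),interpolation=cv2.INTER_CUBIC)
a=np.hstack([c(t,310,165,100,75),c(t,100,145,180,135)])
b=np.hstack([c(s,200,215,112,84),c(s,320,300,180,135)])
cv2.imwrite("pics/crop.png",np.vstack([a,b]))
for n in("top","scene"):print(n,ray(n,(320,240)))
print(atz("top",(359,200),.08),atz("top",(188,215),.008))
E
```

```text
top (array([ 0.40616956, -0.05180893,  0.98642911]), array([ 0.10723493, -0.03068617, -0.99381363]))
scene (array([1.10621547, 0.40102948, 0.61310086]), array([-0.65915456, -0.49460781, -0.56675371]))
[ 0.58252219 -0.15696582  0.08      ] [0.56568514 0.19388628 0.008     ]
```

View pics/crop.png

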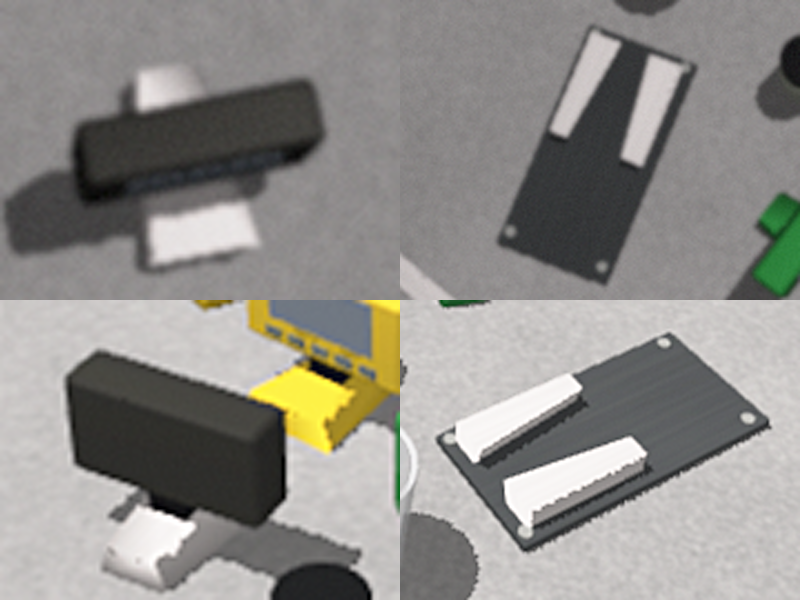

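Run:
```python
from h import *
A=lambda x,y:("top",(x/4+310,y/4+165))
B=lambda x,y:("top",((x-400)*.45+100,y*.45+145))
C=lambda x,y:("scene",(x*.28+200,(y-300)*.28+215))
D=lambda x,y:("scene",((x-400)*.45+320,(y-300)*.45+300))
np.set_printoptions(precision=4,suppress=True)
P=[tri(B(*b),D(*d)) for b,d in [((593,27),(525,549)),((695,67),(438,438)),((500,243),(768,424)),((604,283),(668,333))]]
print(np.array(P)); P=[atz(*B(*b),.008) for b in [(593,27),(695,67),(500,243),(604,283)]];print(np.array(P))
e=(P[0]+P[1])/2;s=(P[2]+P[3])/2;d=e-s
print("len",np.linalg.norm(d),"yaw",np.arctan2(d[1],d[0]))
u=d/np.linalg.norm(d);print("mid",(e+s)/2,"mouth from start",s+u*.115)
print("casing",tri(A(312,82),C(68,380)),tri(A(78,125),C(255,438)),tri(A(322,130),C(103,350)))
F=[atz(*A(x,y),.02) for x,y in [(150,215),(248,200),(138,70),(195,66)]]
print(np.array(F))
```

```text
[[ 0.6922  0.2019 -0.0006]
 [ 0.6525  0.1025  0.0015]
 [ 0.4842  0.284  -0.0013]
 [ 0.4463  0.1836  0.0039]]
[[0.69   0.1993 0.008 ]
 [0.6507 0.1017 0.008 ]
 [0.4836 0.2804 0.008 ]
 [0.4459 0.1833 0.008 ]]
len 0.2211115176961244 yaw -0.3766858588680772
mid [0.5675 0.1911 0.008 ] mouth from start [0.5717 0.1895 0.008 ]
casing [ 0.6091 -0.2126  0.0861] [ 0.5877 -0.0979  0.0893] [ 0.5832 -0.2148  0.0916]
[[ 0.5546 -0.1392  0.02  ]
 [ 0.5624 -0.1905  0.02  ]
 [ 0.6316 -0.1341  0.02  ]
 [ 0.6337 -0.1641  0.02  ]]
```

Confirmed: the dark-grey readout's screen faces the robot and its narrow end points away (crop px 168,85), with the wide end at (200,235). The mount's mouth faces the robot. Next I'll plan the approach.

```bash
cat >> h.py <<'E'
from scipy.spatial.transform import Rotation as Ro
def plan(pos,yaw,n,pose=None):
    """n rows (3 dp) from the present pose to pos, tool down at yaw"""
    o=ctrl.get_obs();p=np.array(o["ee_pos"]);R=Ro.from_euler("xyz",o["eef_rot"])
    if pose: p=np.array(pose[0]);R=Ro.from_euler("xyz",[np.pi,0,pose[1]])
    G=Ro.from_euler("xyz",[np.pi,0,yaw]);rv=(R.inv()*G).as_rotvec()/n;st=(np.array(pos)-p)/n
    for i in range(n):
        print([float(round(v,4)) for v in [*R.inv().apply(st),*rv]]);R=R*Ro.from_rotvec(rv)
E
python3 -c "
from h import *
plan([.582,-.158,.2],1.755,11)"
```

```text
[0.0413, -0.014, 0.0005, -0.0001, -0.0001, -0.1185]
[0.0427, -0.009, 0.0005, -0.0001, -0.0001, -0.1185]
[0.0434, -0.0039, 0.0005, -0.0001, -0.0001, -0.1185]
[0.0436, 0.0013, 0.0005, -0.0001, -0.0001, -0.1185]
[0.0431, 0.0064, 0.0005, -0.0001, -0.0001, -0.1185]
[0.0421, 0.0115, 0.0005, -0.0001, -0.0001, -0.1185]
[0.0404, 0.0164, 0.0005, -0.0001, -0.0001, -0.1185]
[0.0382, 0.0211, 0.0005, -0.0001, -0.0001, -0.1185]
[0.0354, 0.0254, 0.0005, -0.0001, -0.0001, -0.1185]
[0.0322, 0.0294, 0.0005, -0.0001, -0.0001, -0.1185]
[0.0285, 0.033, 0.0005, -0.0001, -0.0001, -0.1185]
```

Emit:
{"api": "jog_arm", "payload": {
  "motion": [
    [0.041, -0.014, 0, 0, 0, -0.118, 1],
    [0.043, -0.009, 0, 0, 0, -0.118, 1],
    [0.043, -0.004, 0, 0, 0, -0.118, 1],
    [0.044, 0.001, 0, 0, 0, -0.118, 1],
    [0.043, 0.006, 0, 0, 0, -0.118, 1]
  ]
}}

```text
time_s: 0.6
ee_pos: [0.3957, -0.3399, 0.2053]
eef_rot: [-3.141, -0.0, 1.047]
force: [0.2, -0.7, 1.0]
grip_width: 0.0937
grip_force: 0.0
```

Emit:
{"api": "jog_arm", "payload": {
  "motion": [
    [0.042, 0.012, 0, 0, 0, -0.118, 1],
    [0.04, 0.016, 0, 0, 0, -0.118, 1],
    [0.038, 0.021, 0, 0, 0, -0.118, 1],
    [0.035, 0.025, 0, 0, 0, -0.118, 1],
    [0.032, 0.029, 0, 0, 0, -0.118, 1]
  ]
}}

```text
time_s: 1.1
ee_pos: [0.5506, -0.1887, 0.2052]
eef_rot: [-3.141, -0.0, 1.637]
force: [-0.3, -1.7, 0.0]
grip_width: 0.0936
grip_force: 0.0
```

Emit:
{"api": "jog_arm", "payload": {
  "motion": [
    [0.028, 0.033, 0, 0, 0, -0.118, 1],
    [0, 0, 0, 0, 0, 0, 1],
    [0, 0, 0, 0, 0, 0, 1],
    [0, 0, 0, 0, 0, 0, 1]
  ]
}}

```text
time_s: 1.5
ee_pos: [0.5802, -0.1609, 0.2053]
eef_rot: [-3.141, -0.0, 1.748]
force: [0.0, -0.5, 0.2]
grip_width: 0.094
grip_force: 0.0
```

Run:
```python
from h import *
import json
o=ctrl.get_obs();print(o["time_s"],o["ee_pos"],o["eef_rot"])
m=ctrl.camera_model("wrist");im=ctrl.camera("wrist")[:,:,::-1]
json.dump({k:np.array(v).tolist() for k,v in m.items()},open("w1.json","w"))
cv2.imwrite("pics/w1.png",im);print(proj("wrist",[.582,-.158,.094],m),ray("wrist",(320,240),m))
```

```text
1.5 [ 0.58024447 -0.1608767   0.20525031] [-3.14102494e+00 -1.50389318e-04  1.74817001e+00]
[326.55417595 230.41154203] (array([ 0.56796511, -0.09346115,  0.38397199]), array([ 0.03292907, -0.2476981 , -0.96843903]))
```

View pics/w1.png

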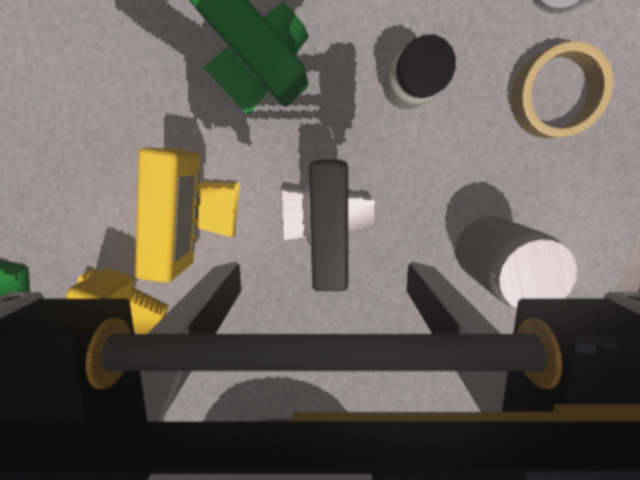

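The view shows the dark-grey casing's top with corners at about (310,162), (347,161), (312,290) and (348,290). The foot's wide end is at the left (283,212) and the narrow end at the right (374,212).

Run:
```python
from h import *
import json
m=json.load(open("w1.json"))
P=[atz("wrist",p,.093,m) for p in [(310,162),(347,161),(312,290),(348,290)]]
c=sum(P)/4;d=(P[0]+P[1]-P[2]-P[3])/2;print(np.array(P),c,np.linalg.norm(d),"a",np.arctan2(d[1],d[0])-np.pi/2)
# height check: same corner in top view
print(tri(("wrist",(347,161),m),("scene",(.28*255+200,138*.28+215))),tri(("wrist",(348,290),m),("scene",(.28*68+200,80*.28+215))))
plan([c[0],c[1],.046],np.arctan2(d[1],d[0]),4)
```

```text
[[ 0.55772431 -0.10240257  0.093     ]
 [ 0.58831592 -0.09608771  0.093     ]
 [ 0.57887798 -0.21623557  0.093     ]
 [ 0.61166266 -0.21035082  0.093     ]] [ 0.58414522 -0.15626917  0.093     ] 0.11619823803260027 a 0.19267478142268235
[ 0.58841016 -0.09601223  0.0903891 ] [ 0.61128286 -0.21048624  0.08864379]
[0.001, 0.0012, 0.0399, -0.0001, 0.0, -0.0039]
[0.001, 0.0012, 0.0399, -0.0001, 0.0, -0.0039]
[0.001, 0.0012, 0.0399, -0.0001, 0.0, -0.0039]
[0.001, 0.0012, 0.0399, -0.0001, 0.0, -0.0039]
```

Emit:
{"api": "jog_arm", "payload": {
  "motion": [
    [0.002, 0.002, 0.045, 0, 0, -0.015, 1],
    [0.001, 0.001, 0.045, 0, 0, 0, 1],
    [0.001, 0.002, 0.04, 0, 0, 0, 1],
    [0, 0, 0.03, 0, 0, 0, 1],
    [0, 0, 0, 0, 0, 0, 1]
  ]
}}

```text
time_s: 2.05
ee_pos: [0.5824, -0.1556, 0.0418]
eef_rot: [-3.136, -0.003, 1.763]
force: [-0.7, -0.5, 0.6]
grip_width: 0.0941
grip_force: 0.0
```

Emit:
{"api": "jog_arm", "payload": {
  "motion": [
    [0, 0, 0, 0, 0, 0, -1],
    [0, 0, 0, 0, 0, 0, -1],
    [0, 0, 0, 0, 0, 0, -1],
    [0, 0, 0, 0, 0, 0, -1],
    [0, 0, 0, 0, 0, 0, -1]
  ],
  "squeeze": 40
}}

```text
time_s: 2.55
ee_pos: [0.5852, -0.1555, 0.0461]
eef_rot: [3.141, 0.0, 1.765]
force: [0.3, -1.0, -0.6]
grip_width: 0.0574
grip_force: 0.0
```

Emit:
{"api": "jog_arm", "payload": {
  "motion": [
    [0, 0, 0, 0, 0, 0, -1],
    [0, 0, 0, 0, 0, 0, -1],
    [0, 0, 0, 0, 0, 0, -1],
    [0, 0, 0, 0, 0, 0, -1],
    [0, 0, 0, 0, 0, 0, -1]
  ]
}}

```text
time_s: 3.05
ee_pos: [0.5849, -0.1554, 0.0454]
eef_rot: [-3.141, -0.0, 1.765]
force: [-1.4, 0.2, 1.8]
grip_width: 0.0342
grip_force: 40.0
```

```bash
python3 -c "
from h import *
o=ctrl.get_obs();print(o['time_s'],o['ee_pos'],o['eef_rot'],o['grip_width'],o['grip_force'],o['force'])"
```

```text
3.05 [ 0.58494561 -0.15536948  0.04543211] [-3.14146084e+00 -9.76012719e-05  1.76476602e+00] 0.03423579685479687 39.999945759773254 [-1.38740749  0.18847068  1.79396757]
```

```bash
python3 -c "
from h import *
plan([.514,.212,.22],1.194,10,[[.585,-.155,.22],1.765])"
```

```text
[0.0374, 0.0001, 0.0, -0.0, -0.0, 0.0571]
[0.0373, -0.002, -0.0, -0.0, -0.0, 0.0571]
[0.0372, -0.0041, -0.0, -0.0, -0.0, 0.0571]
[0.0369, -0.0063, -0.0, -0.0, -0.0, 0.0571]
[0.0364, -0.0084, -0.0, -0.0, -0.0, 0.0571]
[0.0359, -0.0104, -0.0, -0.0, -0.0, 0.0571]
[0.0352, -0.0124, -0.0, -0.0, -0.0, 0.0571]
[0.0345, -0.0144, -0.0, -0.0, -0.0, 0.0571]
[0.0336, -0.0164, -0.0, -0.0, -0.0, 0.0571]
[0.0326, -0.0183, -0.0, -0.0, -0.0, 0.0571]
```

Emit:
{"api": "jog_arm", "payload": {
  "motion": [
    [0, 0, -0.02, 0, 0, 0, -1],
    [0, 0, -0.04, 0, 0, 0, -1],
    [0, 0, -0.045, 0, 0, 0, -1],
    [0, 0, -0.045, 0, 0, 0, -1],
    [0, 0, -0.025, 0, 0, 0, -1]
  ]
}}

```text
time_s: 3.55
ee_pos: [0.5854, -0.1555, 0.224]
eef_rot: [3.139, 0.002, 1.765]
force: [0.1, 0.6, -3.4]
grip_width: 0.0337
grip_force: 40.0
```

Emit:
{"api": "jog_arm", "payload": {
  "motion": [
    [0.02, 0, 0, 0, 0, 0.057, -1],
    [0.037, -0.002, 0, 0, 0, 0.057, -1],
    [0.037, -0.004, 0, 0, 0, 0.057, -1],
    [0.037, -0.006, 0, 0, 0, 0.057, -1],
    [0.036, -0.008, 0, 0, 0, 0.057, -1]
  ]
}}

```text
time_s: 4.05
ee_pos: [0.5528, 0.0117, 0.2199]
eef_rot: [-3.141, -0.0, 1.477]
force: [-0.4, 0.9, -3.1]
grip_width: 0.0336
grip_force: 40.0
```

Emit:
{"api": "jog_arm", "payload": {
  "motion": [
    [0.036, -0.01, 0, 0, 0, 0.057, -1],
    [0.035, -0.012, 0, 0, 0, 0.057, -1],
    [0.034, -0.014, 0, 0, 0, 0.057, -1],
    [0.034, -0.016, 0, 0, 0, 0.057, -1],
    [0.033, -0.018, 0, 0, 0, 0.057, -1]
  ]
}}

```text
time_s: 4.55
ee_pos: [0.5193, 0.1949, 0.22]
eef_rot: [-3.141, 0.001, 1.192]
force: [0.4, -0.1, -3.6]
grip_width: 0.0338
grip_force: 40.0
```

Emit:
{"api": "jog_arm", "payload": {
  "motion": [
    [0.017, 0.0, 0, 0, 0, 0, -1],
    [0, 0, 0, 0, 0, 0, -1],
    [0, 0, 0, 0, 0, 0, -1],
    [0, 0, 0, 0, 0, 0, -1]
  ]
}}

```text
time_s: 4.95
ee_pos: [0.5262, 0.2085, 0.2202]
eef_rot: [-3.141, 0.001, 1.194]
force: [-0.4, 0.1, -2.8]
grip_width: 0.0337
grip_force: 40.0
```

Run:
```python
from h import *
import json
o=ctrl.get_obs();print(o["time_s"],o["ee_pos"],o["eef_rot"],o["force"],o["moment"])
m=ctrl.camera_model("wrist");im=ctrl.camera("wrist")[:,:,::-1]
json.dump({k:np.array(v).tolist() for k,v in m.items()},open("w2.json","w"))
cv2.imwrite("pics/w2.png",im);cv2.imwrite("pics/w2b.png",cv2.resize(im,(800,600),interpolation=cv2.INTER_CUBIC))
```

```text
4.95 [0.52616018 0.20847669 0.22017974] [-3.14117458e+00  5.10508481e-04  1.19404723e+00] [-0.38464529  0.09954762 -2.77887095] [-0.05892318 -0.03974829  0.00408181]
```

View pics/w2b.png

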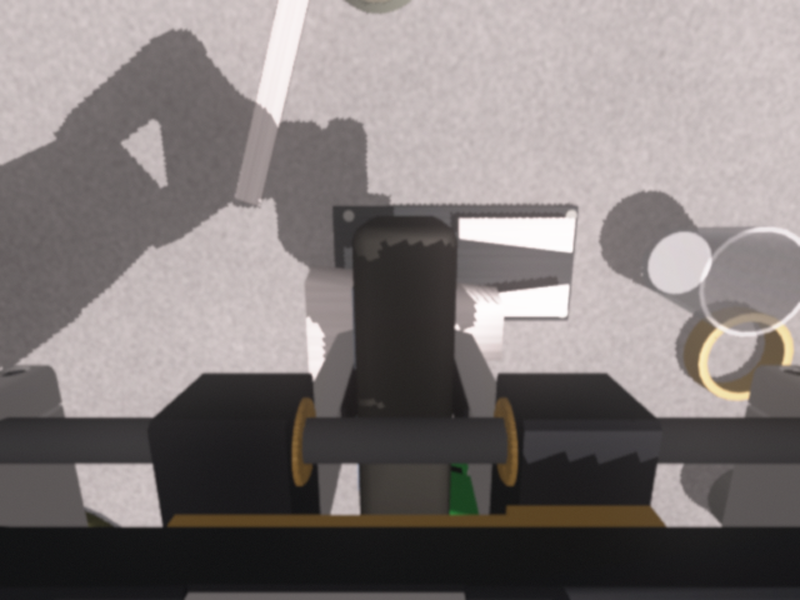

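The plate's corners in this 800-px view are about (334,207), (578,206) and (568,319). The rails are at the right with the narrow gap facing away, and the held foot's narrow end points at them.

Run:
```python
from h import *
import json
np.set_printoptions(precision=4,suppress=True)
m=json.load(open("w2.json"));q=lambda x,y,z:atz("wrist",(x/1.25,y/1.25),z,m)
tl,tr,br=q(334,207,.008),q(578,206,.008),q(568,319,.008)
d=tr-tl;print("len",np.linalg.norm(d),"yaw",np.arctan2(d[1],d[0]),"wid",np.linalg.norm(tr-br))
w=tr-br;print("yaw from end",np.arctan2(w[1],w[0])-np.pi/2)
yaw=np.arctan2(d[1],d[0])
for y in (yaw,-.3767):
    u=np.array([np.cos(y),np.sin(y),0]);v=np.array([-u[1],u[0],0])
    e=(tr+br)/2;print(y,"home from far end",e-u*.06, "end",e)
    # corner-based from top image
E0=np.array([.6704,.1505]);print("top-view far-end mid",E0, "bare-end mid",[.4648,.2319])
# rails' top corners (z .026) in the mount frame
for p in [(458,216),(458,239),(577,217),(574,254),(568,318)]:
    r=q(*p,.026)-(e-u*.06);print(p,r@u,r@v)
```

```text
len 0.2218246489001414 yaw -0.37292936360630236 wid 0.10725528909569158
yaw from end -0.36979235532998755
-0.37292936360630236 home from far end [0.6174 0.1742 0.008 ] end [0.6733 0.1523 0.008 ]
-0.3767 home from far end [0.6175 0.1744 0.008 ] end [0.6733 0.1523 0.008 ]
top-view far-end mid [0.6704 0.1505] bare-end mid [0.4648, 0.2319]
(458, 216) -0.05140465935390982 0.045705407790555014
(458, 239) -0.050806664789420315 0.025699454238915977
(577, 217) 0.052413099376413544 0.04482249687987297
(574, 254) 0.05288112071504337 0.012354988506968005
(568, 318) 0.05298968776681931 -0.047128475469761975
```

```bash
python3 -c "
from h import *
plan([.5143,.2138,.065],1.197,5)"
```

```text
[0.0001, -0.0026, 0.0311, -0.0, 0.0001, -0.0006]
[0.0001, -0.0026, 0.0311, -0.0, 0.0001, -0.0006]
[0.0001, -0.0026, 0.0311, -0.0, 0.0001, -0.0006]
[0.0001, -0.0026, 0.0311, -0.0, 0.0001, -0.0006]
[0.0001, -0.0026, 0.0311, -0.0, 0.0001, -0.0006]
```

Emit:
{"api": "jog_arm", "payload": {
  "motion": [
    [0.001, -0.006, 0.03, 0, 0, -0.003, -1],
    [0, -0.005, 0.04, 0, 0, 0, -1],
    [0, -0.002, 0.04, 0, 0, 0, -1],
    [0, 0, 0.03, 0, 0, 0, -1],
    [0, 0, 0.015, 0, 0, 0, -1]
  ]
}}

```text
time_s: 5.5
ee_pos: [0.5134, 0.2139, 0.0628]
eef_rot: [-3.139, 0.002, 1.197]
force: [-0.7, -0.6, -2.7]
grip_width: 0.0338
grip_force: 40.0
```

Emit:
{"api": "jog_arm", "payload": {
  "motion": [
    [0, 0, 0.003, 0, 0, 0, -1],
    [0, 0, 0.003, 0, 0, 0, -1],
    [0, 0, 0.002, 0, 0, 0, -1],
    [0, 0, 0, 0, 0, 0, -1],
    [0, 0, 0, 0, 0, 0, -1]
  ]
}}

```text
time_s: 6.0
ee_pos: [0.5148, 0.2151, 0.0581]
eef_rot: [3.141, -0.001, 1.198]
force: [1.0, -0.2, -3.6]
grip_width: 0.0338
grip_force: 40.0
```

Emit:
{"api": "jog_arm", "payload": {
  "motion": [
    [-0.001, 0, 0.002, 0, 0, 0, -1],
    [0, 0, 0.001, 0, 0, 0, -1],
    [0, 0, 0.001, 0, 0, 0, -1],
    [0, 0, 0, 0, 0, 0, -1]
  ]
}}

```text
time_s: 6.4
ee_pos: [0.5142, 0.2141, 0.0534]
eef_rot: [3.142, -0.0, 1.198]
force: [0.2, -0.2, -4.8]
grip_width: 0.0338
grip_force: 40.0
```

Emit:
{"api": "jog_arm", "payload": {
  "motion": [
    [0, 0, 0.001, 0, 0, 0, -1],
    [0, 0, 0, 0, 0, 0, -1]
  ]
}}

```text
time_s: 6.6
ee_pos: [0.5142, 0.2142, 0.0534]
eef_rot: [3.141, -0.0, 1.198]
force: [-5.6, -3.1, 8.9]
grip_width: 0.0335
grip_force: 40.0
```

Emit:
{"api": "jog_arm", "payload": {
  "motion": [
    [0, 0, 0.001, 0, 0, 0, -1],
    [0, 0, 0, 0, 0, 0, -1]
  ]
}}

```text
time_s: 6.8
ee_pos: [0.5142, 0.2142, 0.0534]
eef_rot: [3.141, -0.0, 1.198]
force: [-10.0, -2.9, 20.7]
grip_width: 0.0335
grip_force: 40.0
```

Emit:
{"api": "jog_arm", "payload": {
  "motion": [
    [0, 0, -0.0015, 0, 0, 0, -1],
    [0, 0.01, 0, 0, 0, 0, -1],
    [0, 0.015, 0, 0, 0, 0, -1],
    [0, 0.015, 0, 0, 0, 0, -1],
    [0, 0, 0, 0, 0, 0, -1]
  ]
}}

```text
time_s: 7.3
ee_pos: [0.5537, 0.1988, 0.0536]
eef_rot: [3.139, -0.001, 1.197]
force: [5.6, -1.6, 5.1]
grip_width: 0.034
grip_force: 40.0
```

Emit:
{"api": "jog_arm", "payload": {
  "motion": [
    [0, 0.01, 0, 0, 0, 0, -1],
    [0, 0.01, 0, 0, 0, 0, -1],
    [0, 0.01, 0, 0, 0, 0, -1],
    [0, 0.01, 0, 0, 0, 0, -1],
    [0, 0, 0, 0, 0, 0, -1]
  ]
}}

```text
time_s: 7.8
ee_pos: [0.5898, 0.1848, 0.0535]
eef_rot: [3.14, -0.001, 1.197]
force: [4.1, -1.1, 4.3]
grip_width: 0.0342
grip_force: 40.0
```

Run:
```python
from h import *
o=ctrl.get_obs();print(o["time_s"],o["ee_pos"],o["eef_rot"],o["force"],o["moment"])
s=ctrl.camera("scene")[:,:,::-1]
cv2.imwrite("pics/s2.png",cv2.resize(s[230:410,310:550],(800,600),interpolation=cv2.INTER_CUBIC))
```

```text
7.8 [0.5897956  0.18481803 0.05350235] [ 3.13990604e+00 -1.06421957e-03  1.19745847e+00] [ 4.13924255 -1.06911529  4.25413955] [-0.34482456 -0.58520954 -0.00686886]
```

View pics/s2.png

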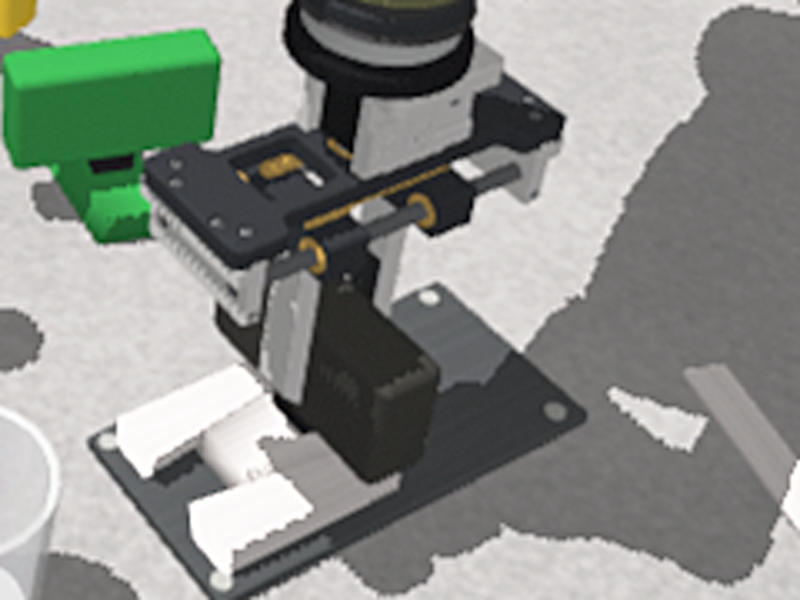

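The foot sits between the rails, with its end at about (235,455), some 3 cm short of flush. I'll keep pushing and watch the force.

Emit:
{"api": "jog_arm", "payload": {
  "motion": [
    [0, 0.006, 0, 0, 0, 0, -1],
    [0, 0.006, 0, 0, 0, 0, -1],
    [0, 0.006, 0, 0, 0, 0, -1],
    [0, 0.003, 0, 0, 0, 0, -1],
    [0, 0, 0, 0, 0, 0, -1]
  ]
}}

```text
time_s: 8.35
ee_pos: [0.608, 0.1781, 0.0534]
eef_rot: [-3.141, -0.001, 1.198]
force: [-2.9, 4.3, 7.7]
grip_width: 0.0336
grip_force: 40.0
```

Emit:
{"api": "jog_arm", "payload": {
  "motion": [
    [0, 0.002, 0, 0, 0, 0, -1],
    [0, 0.001, 0, 0, 0, 0, -1],
    [0, 0, 0, 0, 0, 0, -1]
  ]
}}

```text
time_s: 8.65
ee_pos: [0.6103, 0.1774, 0.0535]
eef_rot: [-3.14, -0.001, 1.198]
force: [-7.0, 6.9, 8.8]
grip_width: 0.0339
grip_force: 40.0
```

Emit:
{"api": "jog_arm", "payload": {
  "motion": [
    [0.001, 0, 0, 0, 0, 0, -1],
    [0, 0.001, 0, 0, 0, 0, -1],
    [0, 0.001, 0, 0, 0, 0, -1],
    [0, 0, 0, 0, 0, 0, -1]
  ]
}}

```text
time_s: 9.05
ee_pos: [0.6127, 0.177, 0.0534]
eef_rot: [-3.141, -0.0, 1.198]
force: [-6.0, 2.7, 8.8]
grip_width: 0.0338
grip_force: 40.0
```

Emit:
{"api": "jog_arm", "payload": {
  "motion": [
    [0, 0.001, 0, 0, 0, 0, -1],
    [0, 0.001, 0, 0, 0, 0, -1],
    [0, 0.001, 0, 0, 0, 0, -1],
    [0, 0, 0, 0, 0, 0, -1]
  ]
}}

```text
time_s: 9.45
ee_pos: [0.6154, 0.1762, 0.0535]
eef_rot: [-3.14, -0.001, 1.198]
force: [-7.0, 3.9, 9.5]
grip_width: 0.0333
grip_force: 40.0
```

Emit:
{"api": "jog_arm", "payload": {
  "motion": [
    [0, 0.001, 0, 0, 0, 0, -1],
    [0, 0.001, 0, 0, 0, 0, -1],
    [0, 0, 0, 0, 0, 0, -1]
  ]
}}

```text
time_s: 9.75
ee_pos: [0.6172, 0.1757, 0.0535]
eef_rot: [-3.14, -0.001, 1.198]
force: [-7.3, 5.5, 8.2]
grip_width: 0.0339
grip_force: 40.0
```

Emit:
{"api": "jog_arm", "payload": {
  "motion": [
    [0, 0.001, 0, 0, 0, 0, -1],
    [0, 0, 0, 0, 0, 0, -1]
  ]
}}

```text
time_s: 9.95
ee_pos: [0.6181, 0.1754, 0.0535]
eef_rot: [-3.14, -0.001, 1.198]
force: [-7.3, 5.3, 9.1]
grip_width: 0.0339
grip_force: 40.0
```

Emit:
{"api": "jog_arm", "payload": {
  "motion": [
    [0, 0.001, 0, 0, 0, 0, -1],
    [0, 0.001, 0, 0, 0, 0, -1],
    [0, 0, 0, 0, 0, 0, -1]
  ]
}}

```text
time_s: 10.25
ee_pos: [0.6191, 0.1752, 0.0535]
eef_rot: [-3.138, -0.001, 1.198]
force: [-15.2, 8.0, 13.3]
grip_width: 0.0337
grip_force: 40.0
```

Emit:
{"api": "jog_arm", "payload": {
  "motion": [
    [0, 0.001, 0, 0, 0, 0, -1],
    [0, 0, 0, 0, 0, 0, -1]
  ]
}}

```text
time_s: 10.45
ee_pos: [0.6191, 0.1752, 0.0535]
eef_rot: [-3.136, 0.0, 1.199]
force: [-24.9, 9.3, 17.4]
grip_width: 0.0338
grip_force: 40.0
```

Emit:
{"api": "jog_arm", "payload": {
  "motion": [
    [0, 0.001, 0, 0, 0, 0, -1],
    [0, 0, 0, 0, 0, 0, -1],
    [0, 0, 0, 0, 0, 0, -1]
  ]
}}

```text
time_s: 10.75
ee_pos: [0.6192, 0.1753, 0.0535]
eef_rot: [-3.134, 0.001, 1.199]
force: [-31.5, 10.9, 21.1]
grip_width: 0.0337
grip_force: 40.0
```

It stopped dead under about 33 N, so it is wedged. I'll relieve the load and release.

Emit:
{"api": "jog_arm", "payload": {
  "motion": [
    [0, -0.001, 0, 0, 0, 0, -1],
    [0, -0.001, -0.001, 0, 0, 0, -1],
    [0, 0, 0, 0, 0, 0, -1]
  ],
  "squeeze": 10
}}

```text
time_s: 11.05
ee_pos: [0.6191, 0.1752, 0.0535]
eef_rot: [-3.138, -0.0, 1.199]
force: [-8.7, 9.7, 3.6]
grip_width: 0.0341
grip_force: 10.0
```

Emit:
{"api": "jog_arm", "payload": {
  "motion": [
    [0, 0, 0, 0, 0, 0, 1],
    [0, 0, 0, 0, 0, 0, 1],
    [0, 0, 0, 0, 0, 0, 1],
    [0, 0, 0, 0, 0, 0, 1],
    [0, 0, 0, 0, 0, 0, 1]
  ]
}}

```text
time_s: 11.55
ee_pos: [0.6207, 0.1733, 0.0539]
eef_rot: [-3.142, 0.0, 1.198]
force: [0.2, 0.1, -0.4]
grip_width: 0.0708
grip_force: 0.0
```

Emit:
{"api": "jog_arm", "payload": {
  "motion": [
    [0, 0, 0, 0, 0, 0, 1],
    [0, 0, 0, 0, 0, 0, 1],
    [0, 0, 0, 0, 0, 0, 1],
    [0, 0, 0, 0, 0, 0, 1]
  ]
}}

```text
time_s: 11.95
ee_pos: [0.6206, 0.1735, 0.0539]
eef_rot: [-3.142, -0.0, 1.198]
force: [-0.8, 0.4, -0.2]
grip_width: 0.0942
grip_force: 0.0
```

Retreat straight up, then aside so the cameras can see.

Emit:
{"api": "jog_arm", "payload": {
  "motion": [
    [0, 0, -0.03, 0, 0, 0, 1],
    [0, 0, -0.05, 0, 0, 0, 1],
    [0, 0, -0.05, 0, 0, 0, 1],
    [0, 0, -0.05, 0, 0, 0, 1],
    [0, -0.03, -0.02, 0, 0, 0, 1]
  ]
}}

```text
time_s: 12.45
ee_pos: [0.5947, 0.1837, 0.2588]
eef_rot: [3.136, -0.004, 1.196]
force: [-0.7, 1.1, -0.5]
grip_width: 0.0943
grip_force: 0.0
```

Emit:
{"api": "jog_arm", "payload": {
  "motion": [
    [0, -0.04, 0, 0, 0, 0, 1],
    [0, -0.04, 0, 0, 0, 0, 1],
    [0, 0, 0, 0, 0, 0, 1],
    [0, 0, 0, 0, 0, 0, 1]
  ]
}}

```text
time_s: 12.85
ee_pos: [0.5181, 0.2138, 0.2546]
eef_rot: [3.141, -0.001, 1.199]
force: [-0.5, -1.3, -0.2]
grip_width: 0.0941
grip_force: 0.0
```

Run:
```python
from h import *
import json
o=ctrl.get_obs();print(o["time_s"],o["ee_pos"],o["force"])
m=ctrl.camera_model("wrist");w=ctrl.camera("wrist")[:,:,::-1]
json.dump({k:np.array(v).tolist() for k,v in m.items()},open("w3.json","w"))
s=ctrl.camera("scene")[:,:,::-1]
c=proj("wrist",[.617,.174,.05],m).astype(int);print(c)
x=int(np.clip(c[0]-120,0,400));y=int(np.clip(c[1]-130,0,220));print(x,y)
cv2.imwrite("pics/f.png",np.hstack([cv2.resize(w[y:y+260,x:x+240],(480,520),interpolation=cv2.INTER_CUBIC),cv2.resize(s[270:420,320:412],(319,520),interpolation=cv2.INTER_CUBIC)]))
```

```text
12.85 [0.51812579 0.21383021 0.25455971] [-0.52123583 -1.29909123 -0.15067537]
[416 215]
296 85
```

View pics/f.png

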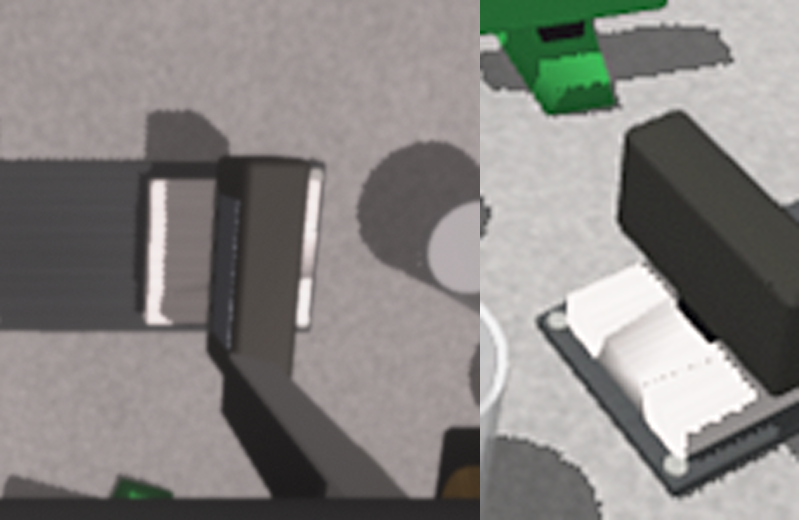

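The foot fills the gap between the rails and is flush at both ends: wide end at left-panel x≈150, narrow end at right-panel (620,375). The casing is square and upright.

```bash
python3 -c "
from station import ctrl
print(ctrl.hand_in())"
```

```text
the job is handed in; nothing more can be done
None
```

The readout is wedged between the rails with its foot visibly flush at both ends, after a push of about 33 N by the wrist reading (above the suggested 10–20 N). It was released at about 12 s, the gripper never went near the jar, cup, tin or tape roll, and the job is handed in (no verdict was returned).

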